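# Empty the trimmer's catch pan and slide it home

## Task

Empty the catch pan of the bench trimmer: tip the three offcuts off the pan into the plywood scrap box, put the stray offcut that lies in front of the trimmer into the box too, then slide the empty pan, open end first, fully home into the low bay under the trimmer's bed and let go of it. Leave the tools and other things on the bench where they are.

Things in the scene. Friction and masses are not known exactly. Their poses are not given: they have to be found in the camera images.
- trimmer: bench lever trimmer for pine strips, bolted down: grey cheeks carry a steel bed 240 mm wide (y), 150 mm deep (x), top 46 mm up, with a drop opening above the pan. Origin on the worktop under the middle of the bed; x points from its open front to its back, z up. On the bed: a fence (x = 38 to 48, 82 mm up) and the raised lever (x = -20 to 80, y = -75 to -25, up to 0.32 m)
- bay_mouth (a point): middle of the mouth of the pan's low bay, on the worktop under the front face of the bed's front beam (70 mm before the trimmer's origin; axes as the trimmer's). The bay is 106 mm wide (y), 30 mm high from the bare worktop to the beam, and 140 mm deep to a back stop. Flared lead-ins 26 mm high stand up to 28 mm before the mouth, where they are 130 mm apart inside and 149 mm outside
- pan_floor (a point): loose catch pan of sheet aluminium, 0.18 kg: floor 140 mm long (x), 100 mm wide (y), 3 mm thick; walls 26 mm high on both long sides and at its -x end, open at its +x end. The point is the middle of the floor's underside; x points from handle to open end, z up. Fully home, the open end touches the back stop, the front wall is flush with the beam and this point is at the trimmer's origin
- pan_grip (a point): grasping point of the pan's handle, a black level bar 60 mm long (x), 16 mm wide (y), 26 mm high (14 to 40 mm above the pan's underside) before the pan's -x wall. The point is on its middle line, 27 mm above the underside, 36 mm before the wall (x = -106 mm from pan_floor); axes as the pan's. The bar stays outside the bay when the pan is home
- offcut_a_mid (a point): pine offcut, a plain square-cut block 66 mm long (its x), 24 mm wide (its y), 22 mm high; starts in the pan, at its +y side; the point is its centre
- offcut_b_mid (a point): pine offcut, a plain square-cut block 62 mm long (its x), 22 mm wide (its y), 19 mm high; starts in the pan, in the middle; the point is its centre
- offcut_c_mid (a point): pine offcut, a plain square-cut block 70 mm long (its x), 20 mm wide (its y), 20 mm high; starts in the pan, at its -y side; they weigh about 30 g each and slide off freely when the pan is tipped by 45 degrees or more; the point is its centre
- stray_mid (a point): pine offcut, a plain square-cut block 72 mm long (its x), 28 mm wide (its y), 24 mm high; lies on the worktop just in front of the bay, in the pan's way; the point is its centre
- scrap_box: open plywood scrap box, fixed to the worktop: 200 mm (x) by 170 mm (y) outside, 75 mm high, walls 8 mm, inner floor 8 mm up, corner blocks 16 mm square inside. Origin under its middle. It stands to the left or to the right of the trimmer's front, the pan on the other side
- measure: bystander: yellow tape measure, 43 x 79 x 66 mm, to the left of the trimmer; origin under its middle
- tape_roll: bystander: roll of masking tape lying flat, 72 mm across, 24 mm high, to the right of the trimmer; origin under its middle
- pencil: bystander: flat red pencil, 11 x 168 x 7 mm (long in its y), lying along the -y side of the pan, about 75 mm from the pan's middle line; origin under its middle
- cutters: bystander: pliers with blue handles, 52 x 169 x 14 mm, lying flat (long in its y) near the front edge; origin under its middle
- screwdriver: bystander: red-handled screwdriver, 30 x 214 x 33 mm (long in its y), near the front edge on the left; origin under its middle
- jar: bystander: closed clear jar, 56 mm across, 90 mm high, near the front edge to the right of the cutters; origin under its middle

How it is judged:
On the way:
1. the three offcuts have been tipped off the pan: all three are in the scrap box while the pan is still tipped (by more than 20 degrees) (x of offcut_a_mid in the frame of scrap_box between -0.094 and 0.094 m and y of offcut_a_mid in the frame of scrap_box between -0.079 and 0.079 m and z of offcut_a_mid in the frame of scrap_box between 0 and 0.075 m and x of offcut_b_mid in the frame of scrap_box between -0.094 and 0.094 m and y of offcut_b_mid in the frame of scrap_box between -0.079 and 0.079 m and z of offcut_b_mid in the frame of scrap_box between 0 and 0.075 m and x of offcut_c_mid in the frame of scrap_box between -0.094 and 0.094 m and y of offcut_c_mid in the frame of scrap_box between -0.079 and 0.079 m and z of offcut_c_mid in the frame of scrap_box between 0 and 0.075 m and angle between pan_floor's own z axis and vertical above 0.35 rad), for 0.1 s.
At the end, for the whole second after the job is handed in: all four offcuts lie inside the scrap box (centres within its walls and below its rim), and the pan lies flat in the bay, open end inward, within 6 mm of the back stop, within 5 mm of the bay's middle line and straight to 0.06 rad, at rest and released (x of offcut_a_mid in the frame of scrap_box between -0.094 and 0.094 m and y of offcut_a_mid in the frame of scrap_box between -0.079 and 0.079 m and z of offcut_a_mid in the frame of scrap_box between 0 and 0.075 m and x of offcut_b_mid in the frame of scrap_box between -0.094 and 0.094 m and y of offcut_b_mid in the frame of scrap_box between -0.079 and 0.079 m and z of offcut_b_mid in the frame of scrap_box between 0 and 0.075 m and x of offcut_c_mid in the frame of scrap_box between -0.094 and 0.094 m and y of offcut_c_mid in the frame of scrap_box between -0.079 and 0.079 m and z of offcut_c_mid in the frame of scrap_box between 0 and 0.075 m and x of stray_mid in the frame of scrap_box between -0.094 and 0.094 m and y of stray_mid in the frame of scrap_box between -0.079 and 0.079 m and z of stray_mid in the frame of scrap_box between 0 and 0.075 m and x of pan_floor in the frame of trimmer above -0.006 m and y of pan_floor in the frame of trimmer between -0.005 and 0.005 m and angle between the x axis of pan_floor and the x axis of trimmer, either way round below 0.06 rad and angle between pan_floor's own z axis and vertical below 0.05 rad and height (world z) of pan_floor below 0.006 m and linear speed of pan below 0.02 m/s); the robot touches nothing.
It fails at once if the tape measure, roll of tape, pencil, cutters, screwdriver or jar is shifted more than 25 mm from where it was (distance of any of measure, tape_roll, pencil, cutters, screwdriver, jar from where it was at the start of the episode above 0.025 m).
It also fails if it takes over 67 s, if anything falls off the work surface, if the arm or the gripper's body presses on something with over 40 N, if the wrist force passes 120 N, or if a joint passes its speed limit or range.

## Robot

A 6-joint arm with a two-finger parallel gripper is mounted at the origin on a cart in front of the work surface, level with it; the furniture and walls round the work are solid. World frame = base frame: x ahead of the robot, y to its left, z up, the work surface at z = 0. Lengths are in m, angles in rad, forces in N, time in s.
With the tool pointing down it reaches from about 0.375 to 0.975 m from the base axis. Payload 3.8 kg.
Tool frame: the origin (TCP) lies midway between the tips of the shut fingers; the grasp point (between the pads) lies 19 mm behind it; z points along the fingers, y is the direction in which the jaws open and shut (so a half turn about z gives the same grasp; the last joint's range is limited). The gripper opens to 85 mm and grips with 20 to 120 N. Pads are 22 mm wide; open, the fingers measure 114 mm over their backs; the gripper's body (76 mm by 85 mm) begins 54 mm behind the grasp point. The pads swing forward as they close: fully open they stand 13 mm farther back than shut.
Start: joints at [-1.182, 0.264, 1.604, -0, 1.274, -0.037], TCP at [0.279, -0.615, 0.201] pointing down, gripper open.
Joint ranges: [-2.63, 2.63], [-0.94, 2.18], [0.31, 2.57], [-1.31, 4.45], [0, 2.66], [-2.55, 2.55]. Speed limits (rad/s): [2.57, 2.57, 3.14, 3.14, 3.14, 3.14].

## Interface

Orientations are given as a rotation vector (axis times angle).
In Python, from workcell import bot gives the robot as it stands.
- The arm moves only by the tool drive_tool, never from a script. Its argument "deltas" is a list of rows, each an object with "hand": the opening, from 0 (shut) to 1 (fully open); "offset": the shift along the world's x, y, z in cm, a list of three; "angular": the turn, a rotation vector about the world's x, y, z in degrees, a list of three. A call has 1 to 8 rows; each row is the pose to reach, as a shift and turn from the pose commanded when the call began; what a row does not reach only later rows make up. A row lasts 1/8 s, in which the tool goes at most 62.5 mm and 10.7 degrees, less where a joint would pass 70% of its speed; a pose out of reach is approached as far as the arm can. A call with a gripper value outside its range is refused whole. The fingers move at their own pace and stop on an object; "force" is the grip in N (left out, the last holds). Time passes only in rows, so rows that repeat a pose let the fingers close. It gives the time, the measured TCP pose, the force and the opening at its end, in the units of the state.
- bot.read_state(): the state, without advancing time (a new reading comes with each control period).
- bot.read_camera(name): name is "scene" or "top"; returns a dict with "frame" (420x560x3 uint8, blue, green, red), "mtx" (3x3 intrinsics, pixels), "R" (3x3) and "t" (3): a world point X has camera coordinates R X + t. Camera axes: x right, y down, z forward; pixel columns grow to the right and rows downward; lengths in m; the calibration is good to about 2 mm. A picture is of the moment at which its call begins. There is no depth.
- bot.finish_job(): hands the job in, once; it reports no verdict.
The state is a dict: "time": time; "q": joint angles; "joint_vel": joint speeds; "joint_torque": joint torques, N m; "tool_pos": TCP position; "tcp_rot": TCP orientation; "wrist_force": force on the tool from outside, world axes, zero at the start; "torque": the same for the moment, N m; "width": opening from 0.0 (shut) to 1.0 (fully open).
Only numpy, scipy, OpenCV 4.12 (cv2) and the standard library are available. Lean on these libraries where they do the work, as an engineer would, in place of code of your own. Each camera call takes 0.05 s, during which the arm holds its last target. There are 200 camera calls.

## Working session

There is one attempt and no reset: what is moved stays moved. The work goes in short steps, Python scripts to look and compute and a tool call to move; the robot and the scene stay as the last step left them, time stands still between calls to the robot, and variables do not carry over. Pictures are saved under pics/ and viewed, about 8 in all and at most 12, crops included, and the job is handed in when it is done.

Besides the shell and the picture viewer there is one more tool, called after "Call:" as name([rows], argument=value, ...), one row to a line, values as JSON. drive_tool: Moves the arm, as the interface text tells. Its arguments: {"type":"object","properties":{"deltas":{"type":"array"},"force":{"type":"number"}},"required":["deltas"]}

```bash
mkdir -p pics; ls
python3 - <<'E'
from workcell import bot
import cv2,numpy as np,pickle
s=bot.read_state();print(s)
for n in("top","scene"):
    c=bot.read_camera(n);pickle.dump(c,open(n+".pkl","wb"));cv2.imwrite(f"pics/{n}0.png",cv2.resize(c["frame"],(800,600),interpolation=cv2.INTER_CUBIC));print(n,c["mtx"],c["R"],c["t"])
E
```

```text
pics
{'time': 0.0, 'q': array([-1.18190545e+00,  2.64763110e-01,  1.60542148e+00,  1.10492164e-05,
        1.27368737e+00, -3.69036478e-02]), 'joint_vel': array([-5.07651769e-05,  4.69211559e-04, -1.22171914e-03,  3.73604473e-05,
        6.18099122e-04,  1.53869218e-03]), 'joint_torque': array([-1.19013162e-04, -5.15112126e+01, -3.67310393e+01, -1.79310150e-04,
        1.29550041e-02, -1.12074915e-05]), 'tool_pos': array([ 0.27849359, -0.61397057,  0.19962976]), 'tcp_rot': array([-3.06847021e+00, -6.63315841e-01,  6.10098043e-04]), 'wrist_force': array([-0.46792547, -0.36039202,  0.37984508]), 'torque': array([0.03101855, 0.02228081, 0.01894279]), 'width': 0.9966679144778887}
top [[479.15051222   0.         281.32063852]
 [  0.         479.15051222 208.731775  ]
 [  0.           0.           1.        ]] [[ 0.06528056 -0.99786361  0.00258235]
 [-0.97677286 -0.06442966 -0.20436144]
 [ 0.20409122  0.01081846 -0.9788921 ]] [-0.02597706  0.56757812  1.16044249]
scene [[400.48257506   0.         273.1069602 ]
 [  0.         400.48257506 205.38814332]
 [  0.           0.           1.        ]] [[ 0.53282978 -0.84621081  0.00443701]
 [-0.35666958 -0.22933119 -0.90564564]
 [ 0.76738468  0.48097242 -0.42401214]] [-0.29386828  0.23754034  0.77951545]
```

View pics/top0.png

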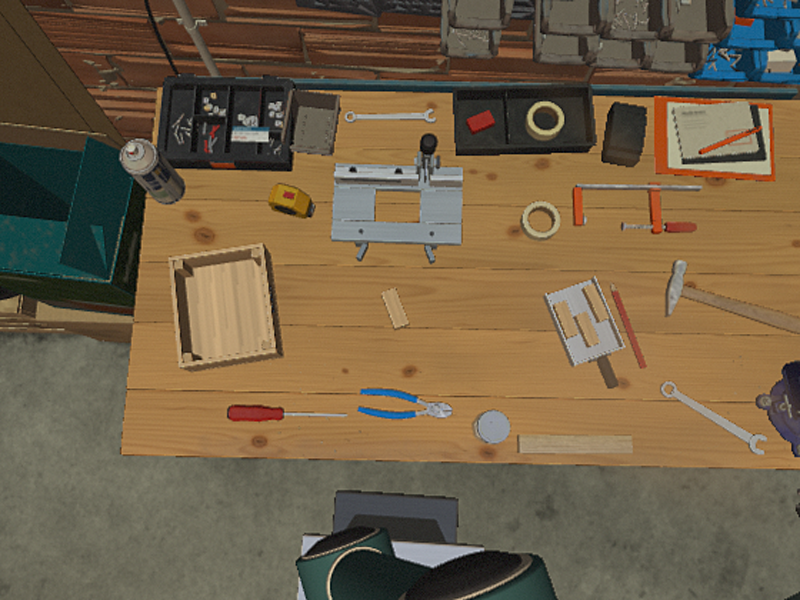

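View pics/scene0.png

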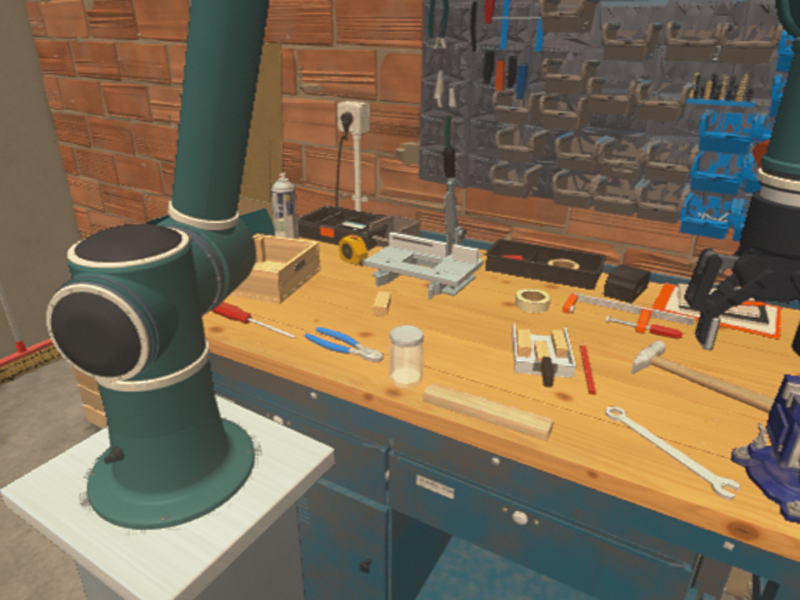

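```bash
cat > h.py <<'E'
import numpy as np,cv2,pickle
def px2w(c,p,z):
    p=np.asarray(p,float).reshape(-1,2)
    d=(np.linalg.inv(c["mtx"])@np.c_[p,np.ones(len(p))].T).T@c["R"]
    o=-c["R"].T@c["t"]
    return o+d*((z-o[2])/d[:,2])[:,None]
def w2px(c,X):
    q=(np.atleast_2d(X)@c["R"].T+c["t"])@c["mtx"].T
    return q[:,:2]/q[:,2:]
def rect(c,x0,y0,z,W=400,H=300,s=.00075):
    """top-down metric panel; up = +x, left = +y, centred x0,y0"""
    w=np.array([[x0+sx*H*s/2,y0+sy*W*s/2,z] for sx,sy in((1,1),(1,-1),(-1,-1),(-1,1))])
    M=cv2.getPerspectiveTransform(w2px(c,w).astype(np.float32),np.float32([[0,0],[W,0],[W,H],[0,H]]))
    im=cv2.warpPerspective(c["frame"],M,(W,H),flags=cv2.INTER_CUBIC)
    cm=lambda v:int(np.floor(v/.02))
    for k in range(cm(x0-H*s/2)+1,cm(x0+H*s/2)+1):
        r=int(H/2-(k*.02-x0)/s);cv2.line(im,(0,r),(W,r),(255,0,255) if k%5==0 else (120,120,120),1);cv2.putText(im,f"{k*2}",(0,r-1),0,.3,(0,0,255))
    for k in range(cm(y0-W*s/2)+1,cm(y0+W*s/2)+1):
        q=int(W/2-(k*.02-y0)/s);cv2.line(im,(q,0),(q,H),(255,0,255) if k%5==0 else (120,120,120),1);cv2.putText(im,f"{k*2}",(q,H-2),0,.3,(0,0,255))
    return im
E
python3 - <<'E'
from h import *
c=pickle.load(open("top.pkl","rb"))
P={"pan":(585,325,.026),"trim":(397,205,.046),"box":(225,305,.075),"stray":(396,308,.024)}
ims=[]
for n,(u,v,z) in P.items():
    w=px2w(c,(u*.7,v*.7),z)[0];print(n,w.round(3));ims.append(rect(c,w[0],w[1],z))
cv2.imwrite("pics/rect.png",np.vstack([np.hstack(ims[:2]),np.hstack(ims[2:])]))
for n,p,z in (("grip",(606,368),.04),("roll",(541,220),.024),("measure",(292,200),.03),("jar",(492,427),.09),("pencil",(628,326),.007),("cut",(405,404),.01),("sd",(287,413),.02)):print(n,px2w(c,np.array(p)*.7,z).round(3))
E
```

```text
pan [ 0.547 -0.323  0.026]
trim [0.746 0.032 0.046]
box [0.532 0.319 0.075]
stray [0.556 0.021 0.024]
grip [[ 0.47  -0.358  0.04 ]]
roll [[ 0.742 -0.239  0.024]]
measure [[0.749 0.23  0.03 ]]
jar [[ 0.352 -0.153  0.09 ]]
pencil [[ 0.554 -0.408  0.007]]
cut [[ 0.385 -0.006  0.01 ]]
sd [[0.355 0.202 0.02 ]]
```

View pics/rect.png

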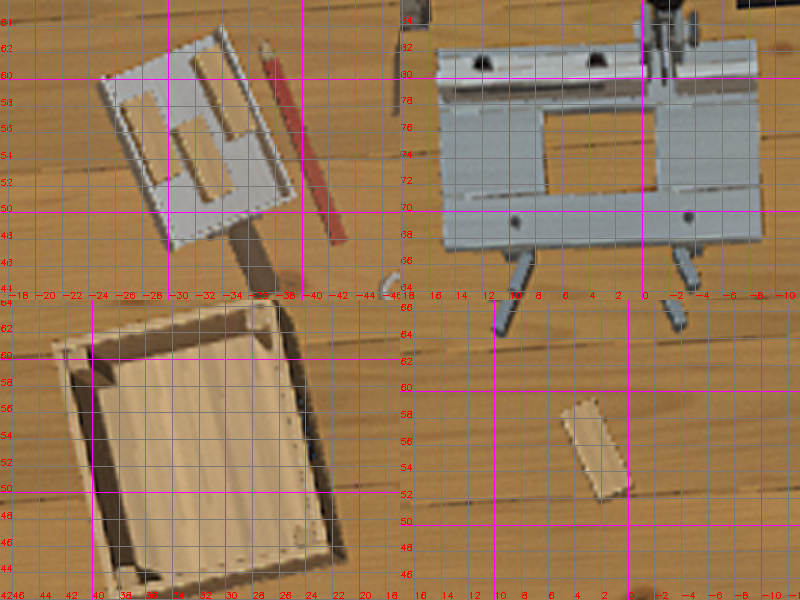

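The rectified views give these positions:

| Item | Position (m) | Yaw |
|---|---|---|
| Pan | (0.556, -0.321) | 22.8° |
| Trimmer | (0.748, 0.032) | 1.7° |
| Box | (0.532, 0.319) | 11.5° |
| Stray | (0.556, 0.023) | 23° |

The measured sizes agree with the given ones to within about 2 to 10 mm. I'll take the stray first.

Call:
drive_tool([
  {"hand": 0.8,"offset": [27.7,63.8,-8],"angular": [0,0,-1.4]},
  {"hand": 0.8,"offset": [27.7,63.8,-8],"angular": [0,0,-1.4]},
  {"hand": 0.8,"offset": [27.7,63.8,-8],"angular": [0,0,-1.4]},
  {"hand": 0.8,"offset": [27.7,63.8,-8],"angular": [0,0,-1.4]},
  {"hand": 0.8,"offset": [27.7,63.8,-8],"angular": [0,0,-1.4]},
  {"hand": 0.8,"offset": [27.7,63.8,-8],"angular": [0,0,-1.4]},
  {"hand": 0.8,"offset": [27.7,63.8,-8],"angular": [0,0,-1.4]},
  {"hand": 0.8,"offset": [27.7,63.8,-8],"angular": [0,0,-1.4]},
], force=60)

```text
time: 1.1
tool_pos: [0.4769, -0.1571, 0.1435]
tcp_rot: [3.079, 0.626, 0.0]
wrist_force: [-0.2, 0.1, -0.4]
width: 0.799
```

Call:
drive_tool([
  {"hand": 0.8,"offset": [7.9,18,-6]},
  {"hand": 0.8,"offset": [7.9,18,-6]},
  {"hand": 0.8,"offset": [7.9,18,-6]},
  {"hand": 0.8,"offset": [7.9,18,-8]},
  {"hand": 0.8,"offset": [7.9,18,-8]},
])

```text
invalid input
```

Run:
```python
from h import *
from workcell import bot
s=bot.read_state();print(s["tool_pos"],s["tcp_rot"],s["q"])
c=bot.read_camera("scene")
X=[[x*np.cos(.4)*1-y*np.sin(.4)+.556,x*np.sin(.4)+y*np.cos(.4)+.023,z] for z in(0,.024) for x,y in((.036,.014),(.036,-.014),(-.036,-.014),(-.036,.014))]
f=cv2.resize(c["frame"],None,fx=4,fy=4,interpolation=cv2.INTER_CUBIC)
p=((w2px(c,X)+.5)*4).astype(int)
for q in p: cv2.circle(f,tuple(q),3,(255,0,255),-1)
u,v=p.mean(0).astype(int);cv2.imwrite("pics/s1.png",f[max(v-300,0):v+200,u-300:u+400])
```

```text
[ 0.47689439 -0.15711817  0.14348444] [3.07850476e+00 6.25903252e-01 2.41575708e-04] [-3.67868515e-01 -2.02311138e-02  2.03059208e+00 -6.02024551e-06
  1.13104571e+00  8.01770175e-01]
```

View pics/s1.png

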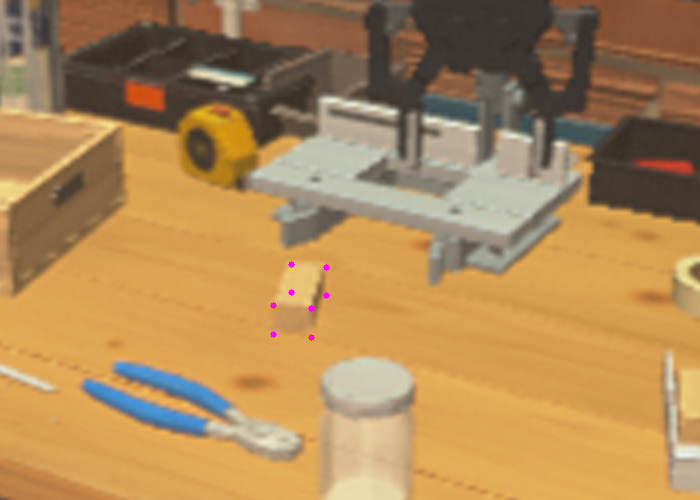

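The projected stray outline lands on the block at about (300, 300) in the crop, so the pose is confirmed. The call was refused because `angular` is required in every row.

Call:
drive_tool([
  {"hand": 0.8,"offset": [7.9,18,-6],"angular": [0,0,0]},
  {"hand": 0.8,"offset": [7.9,18,-6],"angular": [0,0,0]},
  {"hand": 0.8,"offset": [7.9,18,-6],"angular": [0,0,0]},
  {"hand": 0.8,"offset": [7.9,18,-9],"angular": [0,0,0]},
  {"hand": 0.8,"offset": [7.9,18,-13.7],"angular": [0,0,0]},
  {"hand": 0.8,"offset": [7.9,18,-13.7],"angular": [0,0,0]},
])

```text
time: 1.9
tool_pos: [0.5505, 0.0211, 0.0024]
tcp_rot: [-3.076, -0.627, 0.016]
wrist_force: [-0.9, -0.7, -0.1]
width: 0.799
```

Call:
drive_tool([
  {"hand": 0.8,"offset": [0.2,0,0.2],"angular": [0,0,0]},
  {"hand": 0,"offset": [0.2,0,0.2],"angular": [0,0,0]},
  {"hand": 0,"offset": [0.2,0,0.2],"angular": [0,0,0]},
  {"hand": 0,"offset": [0.2,0,0.2],"angular": [0,0,0]},
  {"hand": 0,"offset": [0.2,0,0.2],"angular": [0,0,0]},
])

```text
time: 2.52
tool_pos: [0.5578, 0.0208, 0.0093]
tcp_rot: [3.078, 0.626, 0.001]
wrist_force: [0.4, 0.5, 0.4]
width: -0.004
```

Run:
```python
from h import *
from workcell import bot
s=bot.read_state();print(s["tool_pos"],s["tcp_rot"],s["width"],s["q"])
a=bot.read_camera("scene");b=bot.read_camera("top")
u,v=w2px(a,[.556,.023,.02])[0].astype(int);f=a["frame"][v-70:v+50,u-65:u+65]
u,v=w2px(b,[.556,.023,.02])[0].astype(int);g=b["frame"][v-60:v+60,u-65:u+65]
cv2.imwrite("pics/s2.png",cv2.resize(np.hstack([f,g]),None,fx=3,fy=3,interpolation=cv2.INTER_CUBIC))
```

```text
[0.55776447 0.02082468 0.00925571] [3.07846814e+00 6.26010958e-01 8.60934014e-04] -0.0037917549384994223 [-7.30534785e-03  2.40352144e-01  2.02122326e+00 -4.30194546e-06
  8.79456378e-01  1.16226168e+00]
```

View pics/s2.png

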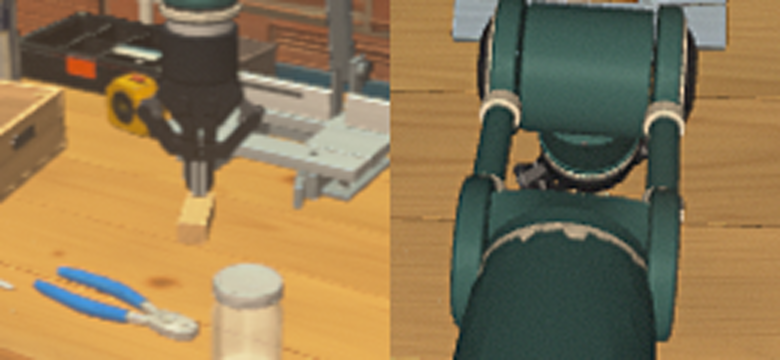

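Run:
```python
from h import *
from workcell import bot
c=bot.read_camera("scene")
X=[[x*np.cos(.4)*1-y*np.sin(.4)+.556,x*np.sin(.4)+y*np.cos(.4)+.023,z] for z in(0,.024) for x,y in((.036,.014),(.036,-.014),(-.036,-.014),(-.036,.014))]
f=cv2.resize(c["frame"],None,fx=6,fy=6,interpolation=cv2.INTER_CUBIC)
p=((w2px(c,X)+.5)*6).astype(int)
for q in p: cv2.circle(f,tuple(q),3,(255,0,255),-1)
for k in range(6):
    q=((w2px(c,[.5578,.0208,.0093+.02*k])[0]+.5)*6).astype(int);cv2.circle(f,tuple(q),3,(0,255,0),-1)
u,v=p.mean(0).astype(int);cv2.imwrite("pics/s3.png",f[v-350:v+150,u-300:u+300])
```

```text
(no output)
```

View pics/s3.png

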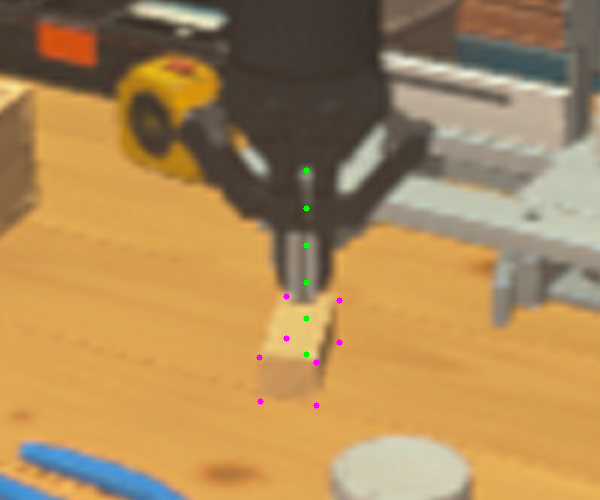

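Run:
```python
from h import *
c=pickle.load(open("scene.pkl","rb"))
X=[[x*np.cos(.4)*1-y*np.sin(.4)+.556,x*np.sin(.4)+y*np.cos(.4)+.023,z] for z in(0,.024) for x,y in((.036,.014),(.036,-.014),(-.036,-.014),(-.036,.014))]
u,v=((w2px(c,X)+.5)*4).astype(int).mean(0).astype(int)
for z in(.1435,.1535,.1635,.1735,.1835):
    print(z,(w2px(c,[.4769,-.1571,z])[0]+.5)*4-[u-300,v-300])
for z in(.2,.213,.23,.25): print(z,(w2px(c,[.2785,-.614,z])[0]+.5)*800/560)
```

```text
0.1435 [472.36087978 227.50287633]
0.1535 [473.06007151 212.88742804]
0.1635 [473.76518905 198.14811084]
0.1735 [474.47630802 183.2833433 ]
0.1835 [475.1935054  168.29151696]
0.2 [740.78002584 385.46890485]
0.213 [744.00875263 375.21171521]
0.23 [748.32038814 361.51428399]
0.25 [753.52734592 344.97254573]
```

In both scene pictures the fingertips appear about 31 to 35 mm higher than the reported TCP (closed tip at crop (303, 300)). The jaws also closed to zero just above the block, which agrees. I'll treat real z as reported z + 0.03 m, and check that by contact and grip.

Call:
drive_tool([
  {"hand": 0.8,"offset": [0,0,0],"angular": [0,0,0]},
  {"hand": 0.8,"offset": [0,0,0],"angular": [0,0,0]},
  {"hand": 0.8,"offset": [0,0,0],"angular": [0,0,0]},
  {"hand": 0.8,"offset": [0,0,-1.5],"angular": [0,0,0]},
  {"hand": 0.8,"offset": [0,0,-2.5],"angular": [0,0,0]},
  {"hand": 0.8,"offset": [0,0,-3],"angular": [0,0,0]},
  {"hand": 0.8,"offset": [0,0,-3],"angular": [0,0,0]},
])

```text
time: 3.55
tool_pos: [0.5568, 0.0209, -0.0221]
tcp_rot: [-3.078, -0.626, 0.003]
wrist_force: [-0.2, -0.3, 0.6]
width: 0.798
```

Call:
drive_tool([
  {"hand": 0,"offset": [0,0,0],"angular": [0,0,0]},
  {"hand": 0,"offset": [0,0,0],"angular": [0,0,0]},
  {"hand": 0,"offset": [0,0,0],"angular": [0,0,0]},
  {"hand": 0,"offset": [0,0,0],"angular": [0,0,0]},
])

```text
time: 4.05
tool_pos: [0.5585, 0.0209, -0.0204]
tcp_rot: [3.078, 0.626, 0.002]
wrist_force: [-0.8, 0.1, 3.8]
width: 0.311
```

Call:
drive_tool([
  {"hand": 0,"offset": [0,2,6],"angular": [0,0,0]},
  {"hand": 0,"offset": [0,6,10.5],"angular": [0,0,0]},
  {"hand": 0,"offset": [0,12,11],"angular": [0,0,0]},
  {"hand": 0,"offset": [0,18,11],"angular": [0,0,-5]},
  {"hand": 0,"offset": [0,24,11],"angular": [0,0,-12]},
  {"hand": 0,"offset": [0.3,30.4,11],"angular": [0,0,-12]},
  {"hand": 0,"offset": [0.3,30.4,10],"angular": [0,0,-12]},
  {"hand": 0,"offset": [0.3,30.4,4.5],"angular": [0,0,-12]},
])

```text
time: 5.05
tool_pos: [0.5646, 0.3277, 0.0274]
tcp_rot: [-3.123, -0.304, -0.015]
wrist_force: [0.7, -0.5, -1.5]
width: 0.311
```

Call:
drive_tool([
  {"hand": 0,"offset": [0,0,-1],"angular": [0,0,0]},
  {"hand": 0.6,"offset": [0,0,-1],"angular": [0,0,0]},
  {"hand": 0.6,"offset": [0,0,-1],"angular": [0,0,0]},
  {"hand": 0.6,"offset": [0,0,-1],"angular": [0,0,0]},
])

```text
time: 5.55
tool_pos: [0.5624, 0.3254, 0.0162]
tcp_rot: [-3.126, -0.3, -0.006]
wrist_force: [0.4, 0.4, -0.4]
width: 0.602
```

Call:
drive_tool([
  {"hand": 0.6,"offset": [0,0,6],"angular": [0,0,0]},
  {"hand": 0.6,"offset": [-0.5,-3,11],"angular": [0,0,0]},
  {"hand": 0.6,"offset": [-10.4,-68.7,11],"angular": [0,0,11.7]},
  {"hand": 0.6,"offset": [-10.4,-68.7,11],"angular": [0,0,11.7]},
  {"hand": 0.6,"offset": [-10.4,-68.7,11],"angular": [0,0,11.7]},
  {"hand": 0.6,"offset": [-10.4,-68.7,11],"angular": [0,0,11.7]},
  {"hand": 0.6,"offset": [-10.4,-68.7,11],"angular": [0,0,11.7]},
  {"hand": 0.6,"offset": [-10.4,-68.7,11],"angular": [0,0,11.7]},
])

```text
time: 6.55
tool_pos: [0.5002, -0.0781, 0.1257]
tcp_rot: [3.079, 0.618, 0.005]
wrist_force: [1.4, -0.6, 0.7]
width: 0.599
```

Run:
```python
from h import *
from workcell import bot
c=bot.read_camera("top");s=bot.read_state();pickle.dump(c,open("top1.pkl","wb"))
# grip in crop; model overlay of pan
f=cv2.resize(c["frame"],None,fx=5,fy=5,interpolation=cv2.INTER_CUBIC)
def ov(o,yaw,P,col):
    a=np.deg2rad(yaw);R=np.array([[np.cos(a),-np.sin(a),0],[np.sin(a),np.cos(a),0],[0,0,1]])
    p=((w2px(c,np.array(P)@R.T+[*o,0])+.5)*5).astype(int)
    cv2.polylines(f,[p],True,col,1);return p.mean(0).astype(int)
u,v=ov((.556,-.321),22.8,[[.07,.05,.029],[.07,-.05,.029],[-.07,-.05,.029],[-.07,.05,.029]],(255,0,255))
ov((.556,-.321),22.8,[[-.076,.008,.04],[-.076,-.008,.04],[-.136,-.008,.04],[-.136,.008,.04]],(0,255,0))
A=f[v-200:v+350,u-250:u+250].copy()
q=ov((.532,.319),11.5,[[.1,.085,.075],[.1,-.085,.075],[-.1,-.085,.075],[-.1,.085,.075]],(255,0,255))
cv2.imwrite("pics/t1.png",cv2.resize(np.hstack([A,f[q[1]-275:q[1]+275,q[0]-250:q[0]+250]]),None,fx=.8,fy=.8))
print(s["tool_pos"],s["tcp_rot"])
```

```text
[ 0.49886842 -0.0851155   0.12568024] [3.07462834e+00 6.12176505e-01 1.51304358e-03]
```

View pics/t1.png

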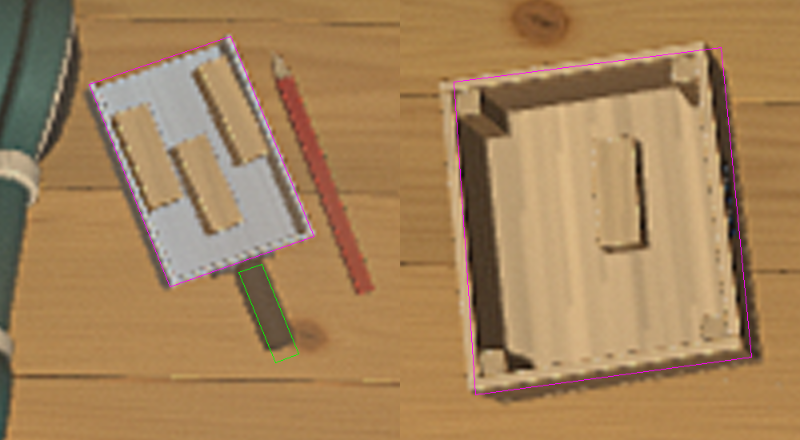

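The picture shows the stray lying in the box at (620, 195). The pan overlay fits to about 1 px. The handle sits about 2 mm to the +y side, and the box about 4 mm to the +y side.

Call:
drive_tool([
  {"hand": 0.6,"offset": [-4,-27.3,-4],"angular": [0,0,0]},
  {"hand": 0.6,"offset": [-4,-27.3,-4],"angular": [0,0,0]},
  {"hand": 0.6,"offset": [-4,-27.3,-4],"angular": [0,0,0]},
  {"hand": 0.6,"offset": [-4,-27.3,-4],"angular": [0,0,0]},
  {"hand": 0.6,"offset": [-4,-27.3,-4],"angular": [0,0,0]},
  {"hand": 0.6,"offset": [-4,-27.3,-7],"angular": [0,0,0]},
  {"hand": 0.6,"offset": [-4,-27.3,-7],"angular": [0,0,0]},
  {"hand": 0.6,"offset": [-4,-27.3,-7],"angular": [0,0,0]},
])

```text
time: 7.6
tool_pos: [0.4604, -0.3489, 0.055]
tcp_rot: [3.079, 0.619, 0.001]
wrist_force: [-0.7, -1.1, 0.4]
width: 0.602
```

Call:
drive_tool([
  {"hand": 0.6,"offset": [-0.1,-1.1,-1],"angular": [0,0,0]},
  {"hand": 0.6,"offset": [-0.1,-1.1,-4],"angular": [0,0,0]},
  {"hand": 0.6,"offset": [-0.1,-1.1,-7],"angular": [0,0,0]},
  {"hand": 0.6,"offset": [-0.1,-1.1,-7.3],"angular": [0,0,0]},
  {"hand": 0.6,"offset": [-0.1,-1.1,-7.3],"angular": [0,0,0]},
])

```text
time: 8.22
tool_pos: [0.4593, -0.3604, -0.0185]
tcp_rot: [3.079, 0.618, 0.001]
wrist_force: [-0.0, -0.4, 0.9]
width: 0.597
```

Call:
drive_tool([
  {"hand": 0,"offset": [0,0,0],"angular": [0,0,0]},
  {"hand": 0,"offset": [0,0,0],"angular": [0,0,0]},
  {"hand": 0,"offset": [0,0,0],"angular": [0,0,0]},
  {"hand": 0,"offset": [0,0,0],"angular": [0,0,0]},
], force=110)

```text
time: 8.72
tool_pos: [0.46, -0.361, -0.0174]
tcp_rot: [3.078, 0.618, 0.003]
wrist_force: [-1.1, -0.4, 6.8]
width: 0.164
```

Grip confirmed: width 0.164 corresponds to about 14 mm on the 16 mm bar. Lifting the pan and carrying it to the box.

Call:
drive_tool([
  {"hand": 0,"offset": [0,0,1.5],"angular": [0,0,0]},
  {"hand": 0,"offset": [0,0,4.5],"angular": [0,0,0]},
  {"hand": 0,"offset": [0,0,8.5],"angular": [0,0,0]},
  {"hand": 0,"offset": [0,2,13],"angular": [0,0,0]},
  {"hand": 0,"offset": [-0.3,5,17],"angular": [0,0,0]},
  {"hand": 0,"offset": [-0.6,9,20],"angular": [0,0,0]},
  {"hand": 0,"offset": [-1,14,20.8],"angular": [0,0,0]},
  {"hand": 0,"offset": [-1.3,19,20.8],"angular": [0,0,0]},
])

```text
time: 9.72
tool_pos: [0.4455, -0.1686, 0.1903]
tcp_rot: [3.08, 0.617, 0.002]
wrist_force: [0.5, 0.5, -2.6]
width: 0.162
```

Call:
drive_tool([
  {"hand": 0,"offset": [-0.3,5,0],"angular": [0,0,-1]},
  {"hand": 0,"offset": [-0.6,10,0],"angular": [0,0,-2]},
  {"hand": 0,"offset": [-1,15,0],"angular": [0,0,-3]},
  {"hand": 0,"offset": [-1.3,20,0],"angular": [0,0,-4]},
  {"hand": 0,"offset": [-1.7,25,0],"angular": [0,0,-5]},
  {"hand": 0,"offset": [-2,30,0],"angular": [0,0,-6]},
  {"hand": 0,"offset": [-2.3,35,0],"angular": [0,0,-7]},
  {"hand": 0,"offset": [-2.5,39,0],"angular": [0,0,-8]},
])

```text
time: 10.72
tool_pos: [0.4193, 0.2216, 0.1888]
tcp_rot: [3.116, 0.403, -0.002]
wrist_force: [0.3, -0.7, -2.9]
width: 0.166
```

Call:
drive_tool([
  {"hand": 0,"offset": [-0.2,3.5,0],"angular": [0,0,0]},
  {"hand": 0,"offset": [-0.3,6,0],"angular": [0,0,0]},
  {"hand": 0,"offset": [-0.3,7,0],"angular": [0,0,0]},
  {"hand": 0,"offset": [-0.3,7.2,0],"angular": [0,0,0]},
  {"hand": 0,"offset": [-0.3,7.2,0],"angular": [0,0,0]},
])

```text
time: 11.35
tool_pos: [0.4176, 0.2912, 0.1887]
tcp_rot: [3.115, 0.401, -0.001]
wrist_force: [-0.8, -0.9, -1.3]
width: 0.166
```

Run:
```python
from h import *
from workcell import bot
c=bot.read_camera("scene");b=bot.read_camera("top");s=bot.read_state()
print(s["tool_pos"],s["tcp_rot"],s["q"],s["width"])
cv2.imwrite("pics/carry.png",np.vstack([cv2.resize(c["frame"][60:270,0:280],None,fx=2,fy=1.4),cv2.resize(b["frame"][120:330,60:340],None,fx=2,fy=1.4)]))
```

```text
[0.41775436 0.29115988 0.18881375] [ 3.11561121e+00  4.00158259e-01 -4.27949017e-04] [ 5.59944447e-01 -4.34730378e-02  1.96622472e+00 -2.54728804e-04
  1.21925137e+00  1.87535414e+00] 0.1629973435389571
```

View pics/carry.png

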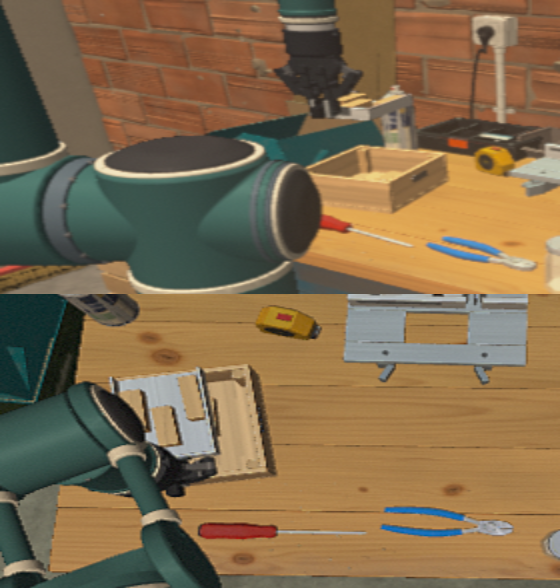

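The pan is level over the box with all three offcuts on it. Now tipping about the pan's y axis.

Call:
drive_tool([
  {"hand": 0,"offset": [-0.5,-0.1,-0.1],"angular": [-2.5,9.7,0]},
  {"hand": 0,"offset": [-1,-0.2,-0.2],"angular": [-5,19.3,0]},
  {"hand": 0,"offset": [-1.5,-0.4,-0.3],"angular": [-7.6,29,0]},
  {"hand": 0,"offset": [-2,-0.5,-0.4],"angular": [-10.2,38.7,0]},
  {"hand": 0,"offset": [-2.5,-0.6,-0.4],"angular": [-12.7,48.4,0]},
  {"hand": 0,"offset": [-2.7,-0.7,-0.4],"angular": [-14,53.2,0]},
  {"hand": 0,"offset": [-2.7,-0.7,-0.4],"angular": [-14,53.2,0]},
  {"hand": 0,"offset": [-2.7,-0.7,-0.4],"angular": [-14,53.2,0]},
])

```text
time: 12.45
tool_pos: [0.3913, 0.285, 0.1853]
tcp_rot: [2.667, 0.343, -1.383]
wrist_force: [0.0, 0.1, -0.8]
width: 0.168
```

Run:
```python
from h import *
from workcell import bot
from scipy.spatial.transform import Rotation as Ro
c=bot.read_camera("scene");b=bot.read_camera("top");s=bot.read_state()
print(s["tool_pos"],Ro.from_rotvec(s["tcp_rot"]).as_matrix().round(2).tolist(),s["q"],s["width"])
cv2.imwrite("pics/tip.png",np.vstack([cv2.resize(c["frame"][60:210,100:300],None,fx=3,fy=2),cv2.resize(b["frame"][140:290,80:280],None,fx=3,fy=2)]))
```

```text
[0.39117809 0.2852492  0.18621934] [[0.56, 0.25, -0.79], [0.15, -0.97, -0.21], [-0.82, 0.0, -0.58]] [0.453244   0.58748605 1.48538626 0.17700463 2.00945635 1.76093467] 0.17057762882669045
```

View pics/tip.png

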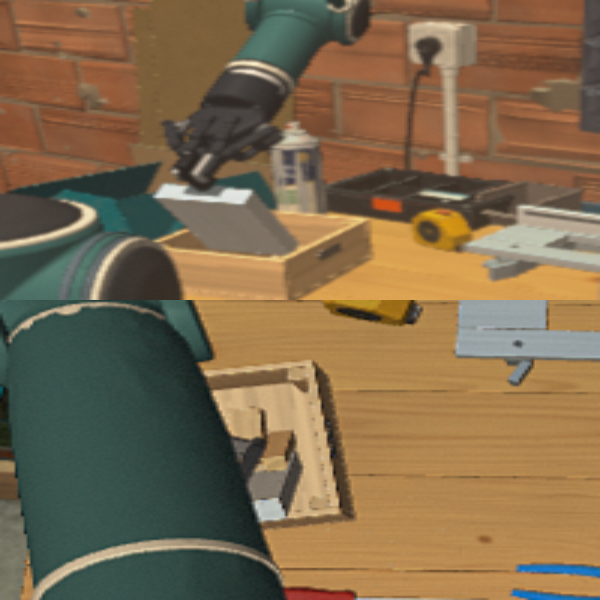

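Call:
drive_tool([
  {"hand": 0,"offset": [0,0,0],"angular": [0,0,0]},
  {"hand": 0,"offset": [0,0,1],"angular": [0,0,0]},
  {"hand": 0,"offset": [-0.5,0,4],"angular": [0,0,0]},
  {"hand": 0,"offset": [-1,0,8],"angular": [0,0,0]},
  {"hand": 0,"offset": [-1.5,0,12],"angular": [0,0,0]},
  {"hand": 0,"offset": [-1.5,0,12],"angular": [0,0,0]},
  {"hand": 0,"offset": [-1.5,0,12],"angular": [0,0,0]},
])

```text
time: 13.42
tool_pos: [0.3757, 0.2851, 0.3046]
tcp_rot: [2.665, 0.344, -1.385]
wrist_force: [-0.7, 0.7, -2.4]
width: 0.167
```

Run:
```python
from h import *
from workcell import bot
c=bot.read_camera("scene");b=bot.read_camera("top");s=bot.read_state()
print(s["tool_pos"],s["wrist_force"],s["width"])
cv2.imwrite("pics/tip2.png",np.vstack([cv2.resize(c["frame"][60:210,100:300],None,fx=3,fy=2),cv2.resize(b["frame"][140:290,80:280],None,fx=3,fy=2)]))
```

```text
[0.37530669 0.28482241 0.30359742] [-0.63844686 -0.02898828 -2.85392488] 0.1658472675604556
```

View pics/tip2.png

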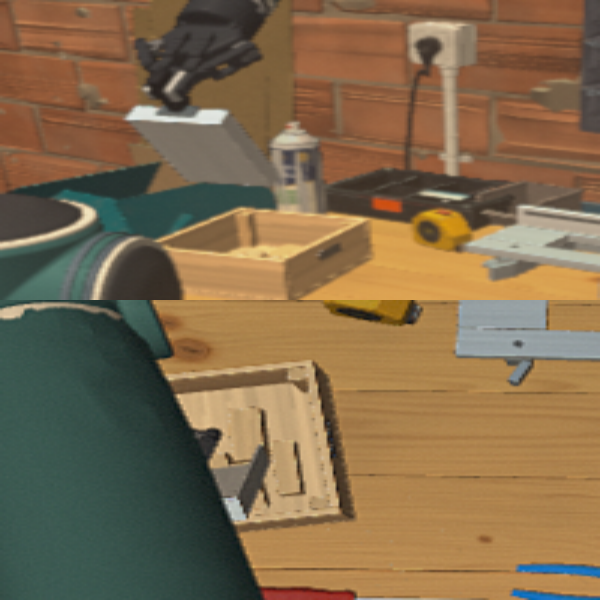

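Call:
drive_tool([
  {"hand": 0,"offset": [0.5,-1.5,0],"angular": [2.5,-9.7,0]},
  {"hand": 0,"offset": [1,-3,-0.5],"angular": [5,-19.3,0]},
  {"hand": 0,"offset": [1.5,-4.5,-1],"angular": [7.6,-29,0]},
  {"hand": 0,"offset": [2,-6,-2],"angular": [10.2,-38.7,0]},
  {"hand": 0,"offset": [2.5,-7.5,-3],"angular": [12.7,-48.4,0]},
  {"hand": 0,"offset": [2.5,-8.5,-4],"angular": [14,-53.2,0]},
  {"hand": 0,"offset": [2.5,-8.5,-4],"angular": [14,-53.2,0]},
])

```text
time: 14.4
tool_pos: [0.3977, 0.1987, 0.2627]
tcp_rot: [3.115, 0.401, -0.007]
wrist_force: [0.2, 0.1, -2.2]
width: 0.17
```

Call:
drive_tool([
  {"hand": 0,"offset": [1,-5,-2],"angular": [0,0,-4]},
  {"hand": 0,"offset": [2,-10,-6],"angular": [0,0,-8]},
  {"hand": 0,"offset": [4,-15,-10],"angular": [0,0,-13]},
  {"hand": 0,"offset": [5,-17.3,-15],"angular": [0,0,-13]},
  {"hand": 0,"offset": [5,-17.3,-17],"angular": [0,0,-13]},
  {"hand": 0,"offset": [5,-17.3,-17],"angular": [0,0,-13]},
])

```text
time: 15.15
tool_pos: [0.4487, 0.0268, 0.0918]
tcp_rot: [-3.141, -0.045, 0.013]
wrist_force: [0.2, 0.8, -0.9]
width: 0.167
```

Run:
```python
from h import *
from workcell import bot
from scipy.spatial.transform import Rotation as Ro
b=bot.read_camera("top");s=bot.read_state();pickle.dump(b,open("top2.pkl","wb"))
print(s["tool_pos"],Ro.from_rotvec(s["tcp_rot"]).as_matrix().round(3).tolist(),s["wrist_force"],s["width"],s["q"])
f=cv2.resize(b["frame"],None,fx=4,fy=4,interpolation=cv2.INTER_CUBIC)
def ov(o,yaw,P,col):
    a=np.deg2rad(yaw);R=np.array([[np.cos(a),-np.sin(a),0],[np.sin(a),np.cos(a),0],[0,0,1]])
    p=((w2px(b,np.array(P)@R.T+[*o,0])+.5)*4).astype(int);cv2.polylines(f,[p],True,col,1)
ov((.748,.032),1.7,[[-.07,.12,.046],[-.07,-.12,.046],[-.045,-.12,.046],[-.045,.12,.046]],(255,0,255))
ov((.748,.032),1.7,[[-.098,.065,.026],[-.098,-.065,.026],[-.07,-.053,.026],[-.07,.053,.026]],(0,255,0))
R=Ro.from_rotvec(s["tcp_rot"]).as_matrix();x=R[:2,0];yaw=np.degrees(np.arctan2(x[1],x[0]));z=s["tool_pos"][2]+.0175+.029
ov(s["tool_pos"][:2]+.106*x,yaw,[[.07,.05,z],[.07,-.05,z],[-.07,-.05,z],[-.07,.05,z]],(0,0,255));print(yaw)
cv2.imwrite("pics/t2.png",f[450:1050,440:1240])
```

```text
[0.45032464 0.02717636 0.09367074] [[1.0, 0.029, -0.004], [0.029, -1.0, 0.0], [-0.004, -0.0, -1.0]] [ 0.34295307  0.65053002 -0.29393671] 0.16710596669705383 [ 4.75382054e-03 -6.55505242e-02  2.17372759e+00  4.15563852e-04
  1.03789247e+00  1.54617356e+00]
1.6710719102888587
```

View pics/t2.png

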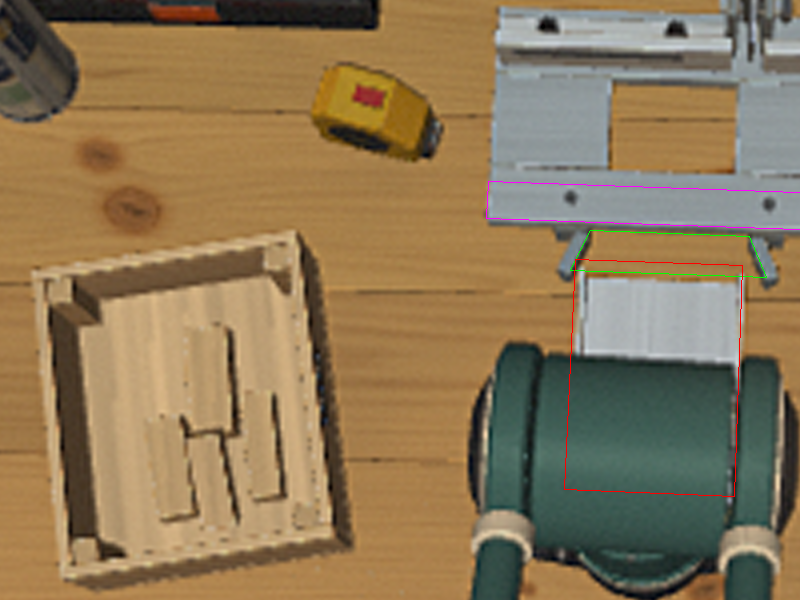

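All four offcuts are in the box: stray at (208, 380) and the others at (170, 470), (212, 480) and (265, 445). The pan is empty and the trimmer overlay matches. The TCP needs to shift -4 mm in y to sit on the bay axis.

Call:
drive_tool([
  {"hand": 0,"offset": [0.5,-0.4,-4],"angular": [0,0,0]},
  {"hand": 0,"offset": [0.5,-0.4,-8],"angular": [0,0,0]},
  {"hand": 0,"offset": [0.5,-0.4,-10],"angular": [0,0,0]},
  {"hand": 0,"offset": [0.5,-0.4,-10.8],"angular": [0,0,0]},
  {"hand": 0,"offset": [0.5,-0.4,-11],"angular": [0,0,0]},
  {"hand": 0,"offset": [0.5,-0.4,-11],"angular": [0,0,0]},
])

```text
time: 15.95
tool_pos: [0.4572, 0.0233, -0.0139]
tcp_rot: [3.141, 0.047, 0.004]
wrist_force: [1.0, -0.8, -2.4]
width: 0.164
```

Call:
drive_tool([
  {"hand": 0,"offset": [0,0,-0.3],"angular": [0,0,0]},
  {"hand": 0,"offset": [0,0,-0.3],"angular": [0,0,0]},
  {"hand": 0.35,"offset": [0,0,-0.3],"angular": [0,0,0]},
  {"hand": 0.35,"offset": [0,0,-0.3],"angular": [0,0,0]},
  {"hand": 0.35,"offset": [0,0,-0.3],"angular": [0,0,0]},
  {"hand": 0,"offset": [0,0,-0.3],"angular": [0,0,0]},
  {"hand": 0,"offset": [0,0,-0.3],"angular": [0,0,0]},
  {"hand": 0,"offset": [0,0,-0.3],"angular": [0,0,0]},
], force=60)

```text
time: 16.95
tool_pos: [0.4558, 0.023, -0.018]
tcp_rot: [3.141, 0.046, 0.0]
wrist_force: [-1.4, -1.8, 1.9]
width: 0.175
```

Call:
drive_tool([
  {"hand": 0,"offset": [2,0.06,0],"angular": [0,0,0]},
  {"hand": 0,"offset": [4,0.12,0],"angular": [0,0,0]},
  {"hand": 0,"offset": [5.5,0.16,0],"angular": [0,0,0]},
  {"hand": 0,"offset": [7,0.21,0],"angular": [0,0,0]},
  {"hand": 0,"offset": [8.5,0.25,0],"angular": [0,0,0]},
  {"hand": 0,"offset": [10,0.3,0],"angular": [0,0,0]},
  {"hand": 0,"offset": [10,0.3,0],"angular": [0,0,0]},
])

```text
time: 17.82
tool_pos: [0.5568, 0.0261, -0.0182]
tcp_rot: [-3.141, -0.047, -0.001]
wrist_force: [0.2, 0.9, -1.2]
width: 0.176
```

No contact force, so I'll continue.

Call:
drive_tool([
  {"hand": 0,"offset": [2,0.06,0],"angular": [0,0,0]},
  {"hand": 0,"offset": [4,0.12,0],"angular": [0,0,0]},
  {"hand": 0,"offset": [6,0.18,0],"angular": [0,0,0]},
  {"hand": 0,"offset": [7.5,0.22,0],"angular": [0,0,0]},
  {"hand": 0,"offset": [7.5,0.22,0],"angular": [0,0,0]},
])

```text
time: 18.45
tool_pos: [0.6314, 0.0283, -0.0185]
tcp_rot: [-3.141, -0.046, -0.001]
wrist_force: [0.3, 0.5, -1.7]
width: 0.178
```

Call:
drive_tool([
  {"hand": 0,"offset": [0.5,0.01,0],"angular": [0,0,0]},
  {"hand": 0,"offset": [1,0.03,0],"angular": [0,0,0]},
  {"hand": 0,"offset": [1.3,0.04,0],"angular": [0,0,0]},
  {"hand": 0,"offset": [1.3,0.04,0],"angular": [0,0,0]},
])

```text
time: 18.95
tool_pos: [0.6413, 0.0285, -0.0186]
tcp_rot: [3.141, 0.047, -0.008]
wrist_force: [-6.2, -1.5, 5.7]
width: 0.176
```

Call:
drive_tool([
  {"hand": 0,"offset": [0.5,0.01,0],"angular": [0,0,0]},
  {"hand": 0,"offset": [0.8,0.02,0],"angular": [0,0,0]},
  {"hand": 0,"offset": [0.8,0.02,0],"angular": [0,0,0]},
])

```text
time: 19.32
tool_pos: [0.6409, 0.0285, -0.0187]
tcp_rot: [3.141, 0.047, -0.034]
wrist_force: [-28.3, -1.5, 23.2]
width: 0.178
```

Hard stop at x = 0.641 m, against a predicted 0.642 m. I'll relieve the push, release and lift off.

Call:
drive_tool([
  {"hand": 0,"offset": [-0.9,-0.02,0],"angular": [0,0,0]},
  {"hand": 0,"offset": [-1.05,-0.03,0],"angular": [0,0,0]},
  {"hand": 0.5,"offset": [-1.05,-0.03,0],"angular": [0,0,0]},
  {"hand": 0.5,"offset": [-1.05,-0.03,0],"angular": [0,0,0]},
  {"hand": 0.5,"offset": [-1.05,-0.03,0],"angular": [0,0,0]},
  {"hand": 0.5,"offset": [-1.05,-0.03,3],"angular": [0,0,0]},
  {"hand": 0.5,"offset": [-1.05,-0.03,8],"angular": [0,0,0]},
  {"hand": 0.5,"offset": [-1.05,-0.03,12],"angular": [0,0,0]},
])

```text
time: 20.32
tool_pos: [0.642, 0.0286, 0.1038]
tcp_rot: [-3.141, -0.046, -0.002]
wrist_force: [1.1, -0.1, -0.2]
width: 0.501
```

Call:
drive_tool([
  {"hand": 0.5,"offset": [-5,-6,6],"angular": [0,0,0]},
  {"hand": 0.5,"offset": [-8,-12,8],"angular": [0,0,0]},
  {"hand": 0.5,"offset": [-10,-18,8],"angular": [0,0,0]},
  {"hand": 0.5,"offset": [-12,-24,8],"angular": [0,0,0]},
  {"hand": 0.5,"offset": [-12,-30,8],"angular": [0,0,0]},
  {"hand": 0.5,"offset": [-12,-36,8],"angular": [0,0,0]},
  {"hand": 0.5,"offset": [-12,-36,8],"angular": [0,0,0]},
])

```text
time: 21.2
tool_pos: [0.5208, -0.3348, 0.1823]
tcp_rot: [3.14, 0.042, 0.001]
wrist_force: [0.5, 0.2, 0.4]
width: 0.502
```

Run:
```python
from h import *
from workcell import bot
b=bot.read_camera("top");a=bot.read_camera("scene");s=bot.read_state();print(s["time"],s["tool_pos"])
f=cv2.resize(b["frame"],None,fx=4,fy=4,interpolation=cv2.INTER_CUBIC)
def ov(o,yaw,P,col):
    t=np.deg2rad(yaw);R=np.array([[np.cos(t),-np.sin(t),0],[np.sin(t),np.cos(t),0],[0,0,1]])
    p=((w2px(b,np.array(P)@R.T+[*o,0])+.5)*4).astype(int);cv2.polylines(f,[p],True,col,1)
ov((.748,.032),1.7,[[-.076,.008,.04],[-.076,-.008,.04],[-.136,-.008,.04],[-.136,.008,.04]],(0,255,0))
A=f[480:1080,840:1300];u,v=w2px(a,[.68,.03,.02])[0].astype(int)
B=np.vstack([cv2.resize(a["frame"][v-50:v+50,u-57:u+56],(340,300),interpolation=cv2.INTER_CUBIC),cv2.resize(b["frame"],(340,255)),np.zeros((45,340,3),np.uint8)])
cv2.imwrite("pics/end.png",np.hstack([A,B]))
o=pickle.load(open("top.pkl","rb"))["frame"]
for n,p in dict(measure=(292,200),roll=(541,220),pencil=(628,326),cut=(405,404),sd=(287,413),jar=(492,427)).items():
    x,y=(np.array(p)*.7).astype(int);r=22
    T=o[y-r:y+r,x-r:x+r];S=b["frame"][y-r-15:y+r+15,x-r-15:x+r+15]
    _,m,_,l=cv2.minMaxLoc(cv2.matchTemplate(S,T,cv2.TM_CCOEFF_NORMED));print(n,round(m,3),l[0]-15,l[1]-15)
```

```text
21.3 [ 0.52086901 -0.33532817  0.18196639]
measure 0.993 0 0
roll 0.995 0 0
pencil 0.166 -13 -5
cut 0.998 0 0
sd 0.995 0 0
jar 0.997 0 0
```

View pics/end.png

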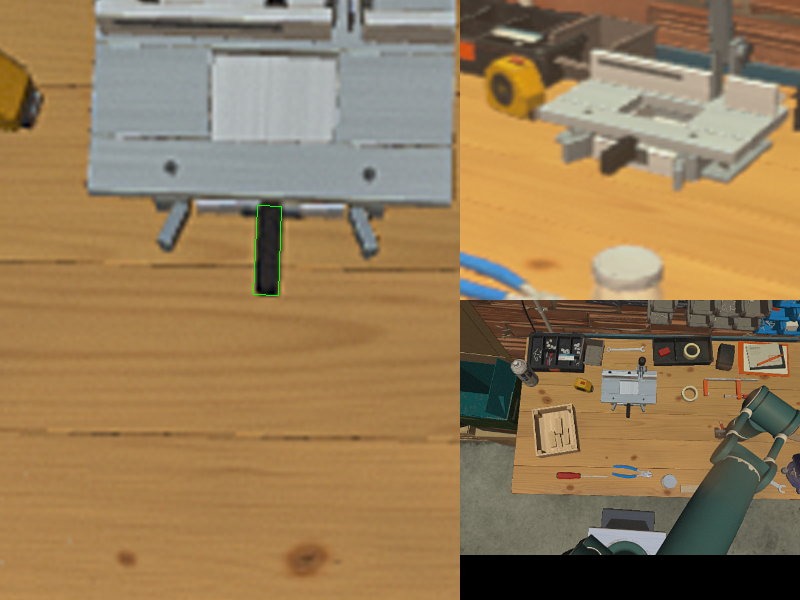

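The handle matches the home-pose overlay, and the white floor fills the drop opening. The pencil is hidden by the arm here. Handing in.

```bash
python3 -c "
from workcell import bot
print(bot.finish_job())"
```

```text
the job is handed in; nothing more can be done
None
```

I handed the job in at about 21 s, with all four offcuts in the scrap box and the empty pan home in the bay and released. No verdict was reported.

**What I did:** I put the stray into the box first. Then I carried the pan over, tipped it 55° into the box and lifted it clear while still tipped. Finally I set it down in front of the bay, re-gripped it and slid it in until it hit a hard stop at about 28 N.

**Last checks that passed:**
- **Offcuts:** the top view before insertion showed all four offcuts in the box and the pan empty. The small overview at the end also shows them in the box.
- **Pan:** the stop came at tool x = 0.641 m, against a predicted 0.642 m, and the handle matches its predicted home outline.
- **Other things on the bench:** the tape measure, tape roll, cutters, screwdriver and jar show no shift in the image.

**Checks that failed or disagreed:**
- **Pencil:** I could not confirm its final position, because the arm hid it in the last picture and the image match failed there.
- **Reported tool height:** it read about 30 mm lower than the fingertips really were. My first grasp of the stray closed on air because of this. I corrected for it, and the later grips and contacts agreed with the correction.

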